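# Make ready to dispense: shut the pump head, peel off a tray and hold it under the nozzle

## Robot

A 7-joint arm with a two-finger parallel gripper is mounted at the origin on the work surface. World frame = base frame: x ahead of the robot, y to its left, z up, the work surface at z = 0. Lengths are in m, angles in rad, forces in N, time in s.
With the tool pointing down it reaches from about 0.375 to 0.925 m from the base axis. Payload 3.1 kg.
Tool frame: the origin (TCP) lies between the finger pads; the fingertips stand 19 mm ahead of it and the grasp point (between the pads) is the TCP; z points along the fingers, y is the direction in which the jaws open and shut (so a half turn about z gives the same grasp; the last joint's range is limited). The gripper opens to 85 mm and grips with 20 to 120 N. Pads are 22 mm wide; open, the fingers measure 114 mm over their backs; the gripper's body (76 mm by 85 mm) begins 54 mm behind the grasp point. The pads swing forward as they close: fully open they stand 13 mm farther back than shut.
Start: joints at [-1.246, 0.383, 0.044, 1.598, -0.018, 1.161, -0.05], TCP at [0.267, 0.593, 0.25] pointing down, gripper open.
Joint ranges: [-2.61, 2.61], [-0.41, 2.15], [-1.48, 1.57], [0, 2.5], [-1.57, 4.71], [0.05, 1.97], [-2.85, 2.85]. Speed limits (rad/s): [2.79, 2.79, 3.14, 3.14, 3.14, 3.14, 3.14].

## Interface

Orientations are given as a unit quaternion [x, y, z, w].
In Python, from bench import move_ptp, movel, move_j, move_gripper, pause, inverse_kinematics, read_camera, camera_params, MotionError, sign_off, look_for, tip_of, read_time_s, read_qpos, read_joint_vel, read_effort, read_eef_pos, read_tcp_rot, read_ft_force, read_ft_torque, read_finger_gap gives the robot as it stands. Calls block until the motion is done:
- move_ptp(position, orientation): joint-space move of the TCP to a pose.
- movel(position, orientation=None, speed=0.15): straight line of the TCP; orientation=None keeps the orientation; speed is the mean speed in m/s.
- move_j(angles): joint-space move.
- move_gripper(opening, effort=None): finger opening in m; effort is the grip in N (None keeps the last); returns when the fingers have stopped.
- pause(seconds).
- inverse_kinematics(position, orientation): joint angles nearest the present ones, or None.
- read_camera(name): name is "side" or "top" or "wrist"; returns the picture (420x560x3 uint8, red, green, blue); there is no depth.
- camera_params(name): a dict with "K" (3x3 intrinsics, pixels), "camera_from_world" (4x4, takes a point from world to camera coordinates). Camera axes: x right, y down, z forward; pixel columns grow to the right and rows downward; lengths in m; the calibration is good to about 2 mm. A picture is of the moment at which its call begins: read the wrist's pose just before it. camera_params takes no time and is no camera call; for the wrist camera it gives the pose at the moment of the call.
A pose or a line that the arm cannot do raises MotionError and nothing moves.
- sign_off(): hands the job in, once; it reports no verdict.
Trained networks look in the newest picture that a camera, given by its name, has taken for a name from the list of things; names that differ only in an ending like _2 or _b are one class to them, and where a whole thing is asked for, a point or a joint stands for the part that bears it (a point fixed in the world has none). Each returns a list of dicts, best first, with "confidence" (0 to 1); they miss things now and then, are a little off and sometimes report something else, mostly with a low value. They report only what shows in the picture. A call takes as long as a camera call. They do not tell look-alikes from the thing itself.
- look_for(camera, name): "at" ([column, row] in pixels, amid what is visible of it).
- tip_of(camera, name): "at" ([column, row] in pixels: a listed point, or the origin of a listed thing).
Readings, each from a call of its own:
- read_time_s(): time.
- read_qpos(): joint angles.
- read_joint_vel(): joint speeds.
- read_effort(): joint torques, N m.
- read_eef_pos(): TCP position.
- read_tcp_rot(): TCP orientation.
- read_ft_force(): force on the tool from outside, world axes, zero at the start.
- read_ft_torque(): the same for the moment, N m.
- read_finger_gap(): finger opening in m.
Only numpy, scipy, OpenCV 4.12 (cv2) and the standard library are available. Lean on these libraries where they do the work, as an engineer would, in place of code of your own. Each camera call takes 0.05 s, during which the arm holds its last target. There are 200 camera calls.

## Task

The cassettes are loaded in the dispensing pump on the bench: first close the open cover of its head fully home. Then take the top tray off the nested stack - the trays cling, so start it by lifting one corner well up while the opposite corner still sits in the stack, and leave the rest of the stack nested where it is - and hold it under the pump's nozzle, level and clear of nozzle, stack and bench, with the nozzle over the middle of its floor and the rim no more than about 8 cm below the nozzle tip. Finish while still holding the tray there, and do not knock the other things on the bench.

Things in the scene. Friction and masses are not known exactly. Their poses are not given: they have to be found in the camera images.
- pump_lid (a joint): Hinged grey cover on top of the pump's head, which stands out from the front of the white bench pump, right of its display. 0 = fully shut (its stop), grows as it opens upwards; starts open at 0.5 to 1.0 rad. The hinge is stiff and stays where it is left; 2 to 4 N pushed down on the tongue closes it.
- pump_lid_hinge (a point): Point on the cover's hinge line, middle of its width, 105 mm above the bench, at the head's rear edge. Frame as pump; the hinge line runs along y and the shut cover reaches from it to local -x. Space above the cover is free; the pump's case behind the hinge is 134 mm tall.
- pump_lid_tongue (a point): Middle of the upper face of the thumb tongue on the cover's free edge; moves with the cover: 90 mm from the hinge line and, shut, 14 mm above it (119 mm above the bench). The tongue is 44 mm wide, 8 mm thick and ends 102 mm from the hinge line, 25 mm beyond the 86 mm wide cover.
- pump: White bench dispensing pump (peristaltic), fixed, 220 x 200 x 134 mm, the head stands 77 mm out of its front. Origin: centre of the case's underside; front = local -x, which faces the robot; y to the robot's left. A rod at its right side (local x -20, y -118 mm; 12 mm thick, 305 mm tall) carries a cross bar, 283 mm above the bench, straight out to the nozzle.
- nozzle_tip (a point): Open lower end of the pump's dispensing nozzle, pointing straight down, 235 mm above the bench, at local x -110, y -255 mm of the pump. The nozzle is 12 mm thick, 26 mm from 268 mm up; the cross bar joins it at 283 mm height. The bench below it is free.
- tray: TOP one of a nested stack of five alike white formed trays. 190 mm (its x) x 140 mm (its y) over the rim, 46 mm tall, 0.12 kg, empty. Origin: centre of its underside, z up. The rim is a band 10 mm thick with upright faces, 26 to 46 mm above the origin, its centre line 90 mm (x) and 65 mm (y) from the middle, corners rounded; below it walls slope in to a floor 150 x 100 mm.
- tray2: Second tray of the stack, alike; origin 20 mm below tray's and 60 mm above the bench. The rims stand on one another (top rim 126 mm above the bench), so fingers over 20 mm below the top rim's upper edge take this rim too. The top tray clings to it by springy ribs near the four corners: about 2.5 N in all over the first 6 mm of lift; then 1.5 mm of play all round.
- tray3: Third tray of the stack, alike, origin 20 mm below tray2's. Two more stand below it, clinging likewise; the stack stands loose on the bench by its weight.
- tray_corner0 (a point): Corner of the top tray's rim, at its (-x, -y) corner: local -87, -62, 46 mm. Opposite corner: tray_corner2.
- tray_corner1 (a point): Corner of the top tray's rim, at its (+x, -y) corner: local 87, -62, 46 mm. Opposite corner: tray_corner3.
- tray_corner2 (a point): Corner of the top tray's rim, at its (+x, +y) corner: local 87, 62, 46 mm. Opposite corner: tray_corner0.
- tray_corner3 (a point): Corner of the top tray's rim, at its (-x, +y) corner: local -87, 62, 46 mm. Opposite corner: tray_corner1.
- bottle: Glass bottle with a blue screw cap, 70 mm diameter, 140 mm tall, amber contents. Origin: centre of its underside. Bystander.
- bottle_small: Smaller glass bottle with a blue screw cap, 56 mm diameter, 105 mm tall. Origin: centre of its underside. Bystander.
- tip_box: Shut pipette-tip box, 85 x 122 x 68 mm, grey base and clear top. Origin: centre of its underside. Bystander.
- tube_rack: Blue rack of capped tubes, 100 x 200 mm, 92 mm tall over the caps. Origin: centre of its underside. Bystander.
- beaker: Small empty glass beaker, 60 mm diameter, 68 mm tall. Origin: centre of its underside. Bystander.
- timer: Small white bench timer standing on a foot, 70 mm wide, 62 mm tall. Origin: underside. Bystander.
- tape_roll: Roll of paper tape lying flat, 68 mm outside diameter, 25 mm tall. Origin: centre of its underside. Bystander.
There are look-alikes about, which are no part of the job. Leave any blue look-alike of the tray2 alone.

How it is judged:
On the way, in this order (a step that is already met when the one before it is completed fails the run):
1. the pump head's cover is closed fully home (value of joint pump_lid below 0.06 rad), for 0.2 s.
2. one corner of the top tray is lifted at least 14 mm out of the stack while the opposite corner still sits in it (raised less than 6 mm) (((z of tray_corner0 in the frame of tray2 above 0.08 m and z of tray_corner2 in the frame of tray2 below 0.072 m) or (z of tray_corner1 in the frame of tray2 above 0.08 m and z of tray_corner3 in the frame of tray2 below 0.072 m) or (z of tray_corner2 in the frame of tray2 above 0.08 m and z of tray_corner0 in the frame of tray2 below 0.072 m) or (z of tray_corner3 in the frame of tray2 above 0.08 m and z of tray_corner1 in the frame of tray2 below 0.072 m))), for 0.1 s.
At the end, for the whole second after the job is handed in: Cover under 0.06 rad; top tray held by the gripper alone, still, tilt under 0.2 rad, underside over 85 mm up, touching no pump, stack or small bottle; nozzle tip within 65 mm (x) and 42 mm (y) of its middle, 0 to 94 mm above its rim; tray2 nested, level, within 30 mm of its place (value of joint pump_lid below 0.06 rad and x of nozzle_tip in the frame of tray between -0.065 and 0.065 m and y of nozzle_tip in the frame of tray between -0.042 and 0.042 m and z of nozzle_tip in the frame of tray between 0.046 and 0.14 m and angle between tray's own z axis and vertical below 0.2 rad and linear speed of tray below 0.03 m/s and height (world z) of tray above 0.085 m and contact force between the fingers and tray above 1 N and contact force between tray and pump below 0.05 N and contact force between tray and tray2 below 0.05 N and contact force between tray and bottle_small below 0.05 N and distance of tray2 from where it was at the start of the episode below 0.03 m and angle between tray2's own z axis and vertical below 0.06 rad and z of tray2 in the frame of tray3 below 0.026 m); the arm keeps its last pose, push and grip.
It fails at once if the second tray is pulled up out of the stack (raised more than 10 mm) (z of tray2 in the frame of tray3 above 0.03 m).
It fails at once if the rest of the stack is shoved or lifted more than 40 mm (distance of tray2 from where it was at the start of the episode above 0.04 m).
It fails at once if one of the other things on the bench is knocked (moved more than 30 mm or tipped) (distance of any of bottle, bottle_small, tip_box, tube_rack, beaker, timer, tape_roll from where it was at the start of the episode above 0.03 m or angle between any of bottle, bottle_small, tip_box, tube_rack, beaker, timer, tape_roll's own z axis and vertical above 0.3 rad).
It also fails if it takes over 61 s, if anything falls off the work surface, if the arm or the gripper's body presses on something with over 40 N, if the wrist force passes 120 N, or if a joint passes its speed limit or range.

## Working session

There is one attempt and no reset: what is moved stays moved. The work goes in short steps, each a Python script; the robot and the scene stay as the last script left them, time stands still between calls to the robot, and variables do not carry over. Pictures are saved under pics/ and viewed, on a budget of 10 in all, crops included, one or two more only if the job needs it, and the job is handed in when it is done.

```bash
mkdir -p pics; ls
python3 - <<'E'
from bench import *
import cv2, numpy as np
for c in ["side","top"]:
    im=read_camera(c); cv2.imwrite(f"pics/{c}0.png",im[:,:,::-1])
    p=camera_params(c); print(c,p["K"],p["camera_from_world"])
    for n in ["pump_lid_hinge","pump_lid_tongue","pump","nozzle_tip","tray","tray_corner0","tray_corner1","tray_corner2","tray_corner3","bottle","bottle_small","tip_box","tube_rack","beaker","timer","tape_roll"]:
        print(n,[(np.round(d["at"]).tolist(),round(d["confidence"],2)) for d in tip_of(c,n)[:4]])
print(read_time_s(), read_tcp_rot(), read_finger_gap())
E
python3 - <<'E'
import cv2,numpy as np
a=cv2.imread('pics/side0.png');b=cv2.imread('pics/top0.png')
E
```

```text
pics
side [[485.56974472   0.         283.60566883]
 [  0.         485.56974472 202.96024789]
 [  0.           0.           1.        ]] [[ 0.90579185 -0.42359146 -0.01055452 -0.45973262]
 [-0.26479103 -0.54642145 -0.79454975  0.27576432]
 [ 0.33079728  0.72249143 -0.60710731  1.54082066]
 [ 0.          0.          0.          1.        ]]
pump_lid_hinge [([283.0, 187.0], 0.7)]
pump_lid_tongue [([275.0, 177.0], 0.7), ([317.0, 263.0], 0.54), ([264.0, 267.0], 0.2)]
pump [([306.0, 195.0], 0.61), ([272.0, 178.0], 0.18)]
nozzle_tip [([320.0, 188.0], 0.6)]
tray [([314.0, 264.0], 0.89), ([317.0, 263.0], 0.88), ([247.0, 330.0], 0.75), ([330.0, 234.0], 0.71)]
tray_corner0 [([301.0, 272.0], 0.98), ([281.0, 246.0], 0.97), ([352.0, 256.0], 0.96), ([330.0, 234.0], 0.85)]
tray_corner1 [([301.0, 272.0], 0.98), ([281.0, 246.0], 0.97), ([352.0, 256.0], 0.96), ([330.0, 234.0], 0.85)]
tray_corner2 [([301.0, 272.0], 0.98), ([281.0, 246.0], 0.97), ([352.0, 256.0], 0.96), ([330.0, 234.0], 0.85)]
tray_corner3 [([301.0, 272.0], 0.98), ([281.0, 246.0], 0.97), ([352.0, 256.0], 0.96), ([330.0, 234.0], 0.85)]
b
[... 975 characters left out ...]
tray_corner1 [([320.0, 176.0], 0.89), ([359.0, 176.0], 0.87), ([318.0, 232.0], 0.72), ([358.0, 231.0], 0.6)]
tray_corner2 [([320.0, 176.0], 0.89), ([359.0, 176.0], 0.87), ([318.0, 232.0], 0.72), ([358.0, 231.0], 0.6)]
tray_corner3 [([320.0, 176.0], 0.89), ([359.0, 176.0], 0.87), ([318.0, 232.0], 0.72), ([358.0, 231.0], 0.6)]
bottle [([417.0, 188.0], 0.86), ([332.0, 206.0], 0.67)]
bottle_small [([257.0, 247.0], 0.67)]
tip_box [([293.0, 250.0], 0.68)]
tube_rack [([123.0, 252.0], 0.65)]
beaker [([322.0, 144.0], 0.67)]
timer [([322.0, 142.0], 0.42)]
tape_roll [([413.0, 238.0], 0.63), ([217.0, 162.0], 0.45)]
1.7 [ 2.09797924e-01  9.77744768e-01  4.86994736e-06 -2.29520303e-05] 0.08537807169792398
```

View pics/side0.png

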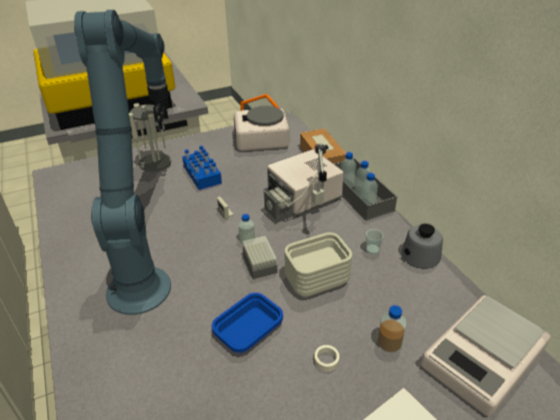

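View pics/top0.png

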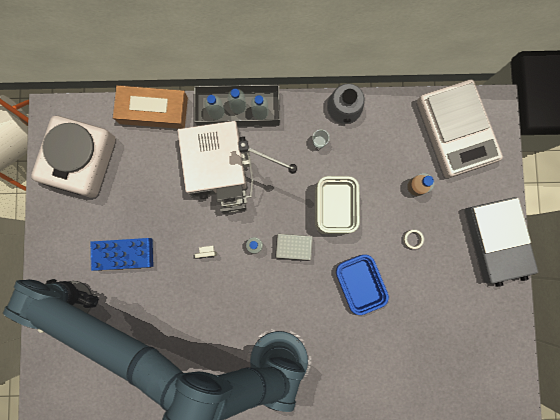

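The side view shows the open pump head near (278,200) and the nozzle bar end near (321,175). The white stack is at (317,265), and the blue look-alike at (247,323) stays untouched. In the top view the pump is at (212,158), the rod at (243,145), the bar end at (292,168) and the stack at (338,205).

```bash
cat > h.py <<'E'
import numpy as np, cv2
from bench import *
from scipy.spatial.transform import Rotation as R
def bp(cam,px,z,P=None):
    P=P or camera_params(cam); T=P["camera_from_world"]; Rm=T[:3,:3]; c=-Rm.T@T[:3,3]
    d=Rm.T@np.linalg.solve(P["K"],[px[0],px[1],1.]); return c+d*(z-c[2])/d[2]
def proj(cam,X,P=None):
    P=P or camera_params(cam); q=P["camera_from_world"]@np.append(X,1); u=P["K"]@q[:3]; return u[:2]/u[2]
E
python3 - <<'E'
from h import *
np.set_printoptions(precision=3,suppress=True)
r=bp("top",(243,145),.305); n=bp("top",(292,168),.283)
print("rod",r,"noz",n,"dist",np.linalg.norm((r-n)[:2]),"exp",np.hypot(90,137))
d=(n-r)[:2]; yaw=np.arctan2(d[1],d[0])-np.arctan2(-137,-90); print("yaw",yaw)
print("noz side",bp("side",(320,188),.235))
for c,p in (("top",(230,187)),("side",(283,187))): print("hinge",bp(c,p,.105))
for z in (.15,.165,.18):print("tongue",bp("top",(230,203),z),bp("side",(275,177),z))
print("stack top",[bp("top",p,.126) for p in ((320,176),(359,176),(318,232),(358,231))])
print("stack side",[bp("side",p,.126) for p in ((301,272),(281,246),(352,256),(330,234))])
for nme,p,z in (("bottle_small",(257,247),0),("tipbox",(293,250),0),("beaker",(322,144),0),("pump",(218,162),0)): print(nme,bp("top",p,z))
im=cv2.imread('pics/top0.png')[110:270,170:390]
cv2.imwrite('pics/crop.png',cv2.resize(im,None,fx=3.6,fy=3.6,interpolation=cv2.INTER_CUBIC))
E
```

```text
rod [0.693 0.094 0.305] noz [ 0.624 -0.051  0.283] dist 0.16089308464430732 exp 163.9176622576103
yaw 0.14155714198533298
noz side [ 0.618 -0.048  0.235]
hinge [0.596 0.153 0.105]
hinge [0.588 0.175 0.105]
tongue [0.537 0.149 0.15 ] [0.562 0.187 0.15 ]
tongue [0.535 0.148 0.165] [0.554 0.167 0.165]
tongue [0.533 0.146 0.18 ] [0.545 0.147 0.18 ]
stack top [array([ 0.624, -0.151,  0.126]), array([ 0.622, -0.281,  0.126]), array([ 0.437, -0.138,  0.126]), array([ 0.438, -0.271,  0.126])]
stack side [array([ 0.442, -0.263,  0.126]), array([ 0.437, -0.135,  0.126]), array([ 0.612, -0.269,  0.126]), array([ 0.602, -0.152,  0.126])]
bottle_small [0.394 0.069 0.   ]
tipbox [ 0.381 -0.059  0.   ]
beaker [ 0.763 -0.174  0.   ]
pump [0.704 0.205 0.   ]
```

View pics/crop.png

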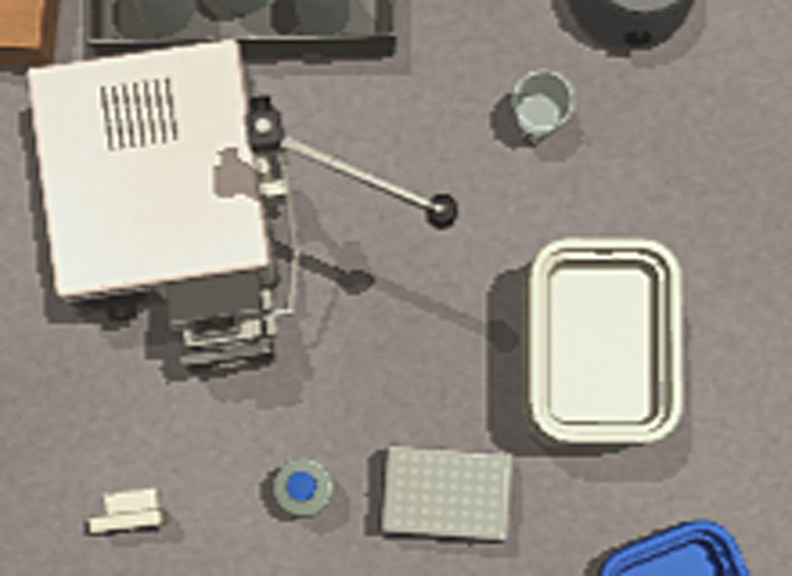

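The crop shows the bar end at px (293,168) and the rod at (243,144). The pump's yaw is about 0.14 rad, and both the bar and the case edges agree on it. The hinge measures local (-0.108,-0.05), which fits the head's rear edge. The tongue ray fits an opening of about 0.67 rad. I'll sweep the closed fingertips down along the tongue's arc.

```bash
cat >> h.py <<'E'
def down(yaw): return (R.from_euler('z',yaw)*R.from_euler('x',np.pi)).as_quat()
E
python3 - <<'E'
from h import *
np.set_printoptions(precision=3,suppress=True)
move_gripper(0.0)
yaw=.14; H=np.array([.594,.155,.105]); f=-np.array([np.cos(yaw),np.sin(yaw),0])
def tip(t): a=t+.154; return H+.0925*(np.cos(a)*f+np.sin(a)*np.array([0,0,1]))+[0,0,.019]
# pick yaw or half-turn nearest the present wrist angle
best=min((inverse_kinematics(tip(1.1)+[0,0,.06],down(y)) is None, abs((inverse_kinematics(tip(1.1)+[0,0,.06],down(y)) or [0]*7)[6]) if not isinstance(inverse_kinematics(tip(1.1)+[0,0,.06],down(y)),np.ndarray) else abs(inverse_kinematics(tip(1.1)+[0,0,.06],down(y))[6]),y) for y in (yaw,yaw+np.pi))
print(best); q=down(best[2])
move_ptp(tip(1.1)+[0,0,.06],q); f0=read_ft_force(); print("f0",f0,read_time_s())
movel(tip(1.1),q,.15)
for t in (.9,.7,.5,.3,.15,.05,0,-.02):
    movel(tip(t),q,.08); print(t,read_eef_pos(),read_ft_force()-f0)
pause(.3); print(read_ft_force()-f0,read_time_s())
cv2.imwrite('pics/side1.png',read_camera("side")[100:270,200:400,::-1])
im=cv2.imread('pics/side1.png'); cv2.imwrite('pics/side1.png',cv2.resize(im,None,fx=3.5,fy=3.5,interpolation=cv2.INTER_CUBIC))
E
```

```text
(False, np.float64(1.4496849112457997), 3.2815926535897932)
f0 [0.209 0.969 0.069] 4.4
0.9 [0.549 0.149 0.205] [ 0.165 -1.349 -1.089]
0.7 [0.534 0.146 0.194] [-0.25  -1.671 -0.344]
0.5 [0.521 0.145 0.18 ] [ 0.116 -0.081  0.552]
0.3 [0.511 0.143 0.164] [ 1.954 -1.252  0.392]
0.15 [0.506 0.142 0.151] [-0.007 -1.283  0.449]
0.05 [0.504 0.142 0.142] [-0.796 -0.308 -0.206]
0 [0.504 0.142 0.138] [ 0.779 -1.133  0.881]
-0.02 [0.504 0.142 0.138] [-3.13  -2.036 10.366]
[-3.752 -1.96   9.581] 7.875
```

View pics/side1.png

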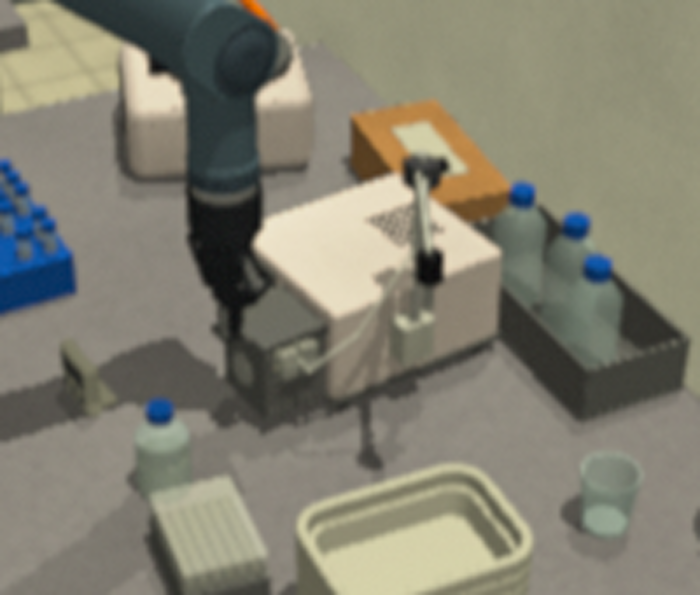

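The cover now lies flat on the head (crop px about (270,325)). The force jumped to 10 N at tip height 0.119, which is the stop height for a shut cover. Next I go over the stack for a wrist view.

Run:
```python
from h import *
np.set_printoptions(precision=3,suppress=True)
p=read_eef_pos(); movel(p+[0,0,.2],None,.2)
for y in (np.pi/2,-np.pi/2):
    print(y,inverse_kinematics([.46,-.21,.36],down(y-.05)), inverse_kinematics([.53,-.06,.23],down(y-.05)))
ys=[y for y in (np.pi/2,-np.pi/2) if inverse_kinematics([.46,-.21,.36],down(y-.05)) is not None]
y=min(ys,key=lambda y:abs(inverse_kinematics([.46,-.21,.36],down(y-.05))[6]))
print("yaw",y)
move_ptp([.46,-.21,.36],down(y-.05)); move_gripper(.05,60)
P=camera_params("wrist"); im=read_camera("wrist"); cv2.imwrite('pics/w1.png',im[:,:,::-1]); np.savez('w1.npz',K=P["K"],T=P["camera_from_world"])
for n in ("tray_corner0","nozzle_tip","tray"):
  for d in tip_of("wrist",n)[:5]: print(n,np.round(d["at"]),round(d["confidence"],2),bp("wrist",d["at"],.126 if n!="nozzle_tip" else .235,P))
print(read_time_s(),read_eef_pos())
```

```text
1.5707963267948966 [-0.313  0.002  0.67   1.823 -0.001  1.317  0.307] [-0.46   0.197  0.555  1.921 -0.119  1.055  0.095]
-1.5707963267948966 [-0.332  0.002  0.689  1.824 -0.001  1.317 -2.834] [ 1.052  0.454 -1.232  1.857  0.467  1.166  2.751]
yaw 1.5707963267948966
tray_corner0 [258. 125.] 0.96 [ 0.441 -0.142  0.126]
tray_corner0 [262. 232.] 0.81 [ 0.437 -0.27   0.126]
tray_corner0 [412. 122.] 0.65 [ 0.614 -0.147  0.126]
tray_corner0 [404. 230.] 0.61 [ 0.613 -0.275  0.126]
tray [157. 226.] 0.89 [ 0.309 -0.256  0.126]
tray [325. 174.] 0.87 [ 0.516 -0.201  0.126]
tray [262. 232.] 0.48 [ 0.438 -0.269  0.126]
11.15 [ 0.46 -0.21  0.36]
```

View pics/w1.png

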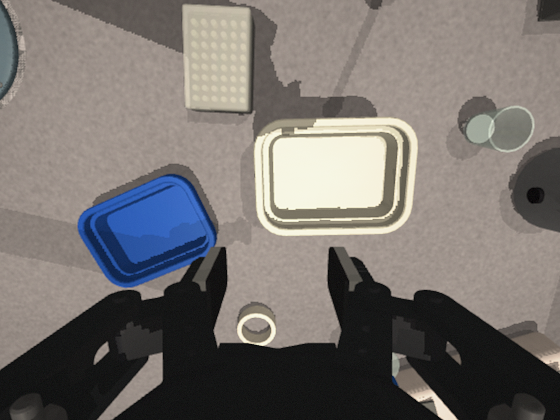

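Wrist view: four corners at px (258,125), (262,232), (412,122) and (404,230) give a rim spacing of 174.5 x 128 mm against the nominal 174 x 124. The centre is (0.526,-0.2085) with yaw about -0.025. Next I grip the near short side, offset toward corner0, and tilt it up about corner2.

```bash
cat >> h.py <<'E'
PSI=-.025; Rt=R.from_euler('z',PSI); C=np.array([.526,-.2085,.08])
GL=np.array([-.090,-.025,.048]); Q0=R.from_quat(down(np.pi/2+PSI)); G0=C+Rt.apply(GL)
dv=Rt.apply([-.87,-.62,0]); dv/=np.linalg.norm(dv); AX=np.cross(dv,[0,0,1])
PIV=C+Rt.apply([.092,.067,.030])
def tilted(t,up=0):
    r=R.from_rotvec(AX*t); return PIV+r.apply(G0-PIV)+[0,0,up], (r*Q0).as_quat()
E
python3 - <<'E'
from h import *
np.set_printoptions(precision=3,suppress=True)
T=camera_params("wrist")["camera_from_world"]; print("cam rel TCP",-T[:3,:3].T@T[:3,3]-read_eef_pos())
for t in (0,.11): print(inverse_kinematics(*tilted(t)))
move_gripper(.04,60)
move_ptp(G0+[0,0,.08],Q0.as_quat()); f0=read_ft_force()
movel(G0,None,.08); print("down",read_ft_force()-f0)
move_gripper(0,60); print("gap",read_finger_gap(),read_ft_force()-f0,read_eef_pos()-G0)
for t in (.03,.06,.09,.112):
    movel(*tilted(t,.002*t/.112),speed=.04); print(t,read_finger_gap(),read_ft_force()-f0)
pause(.3); print(read_time_s())
cv2.imwrite('pics/side2.png',cv2.resize(read_camera("side")[190:320,240:400,::-1],None,fx=4.5,fy=4.5,interpolation=cv2.INTER_CUBIC))
for c in ("tray_corner0",):
  for d in tip_of("side",c)[:6]: print(np.round(d["at"],1),round(d["confidence"],2))
r=R.from_rotvec(AX*.112)
for l in ((-.087,-.062,.046),(.087,.062,.046),(-.087,.062,.046),(.087,-.062,.046)):
    X=C+Rt.apply(l); print(l,"rest",proj("side",X),"tilted",proj("side",PIV+r.apply(X-PIV)+[0,0,.002]), (PIV+r.apply(X-PIV)-X)[2])
E
```

```text
cam rel TCP [0.003 0.066 0.124]
[-0.211  0.295  0.696  2.099 -0.255  0.83   0.613]
[-0.254  0.292  0.682  2.044 -0.111  0.931  0.457]
down [-0.891  1.691  0.058]
gap 0.008534532117521337 [-0.856  1.649  3.979] [ 0.001 -0.     0.001]
0.03 0.00853186451878364 [ 0.726  0.04  -1.247]
0.06 0.008634871570643111 [ 0.009  1.111 -0.537]
0.09 0.008371275429905616 [-0.139 -0.037 -1.389]
0.112 0.008307263604028036 [-0.179  0.67  -1.064]
15.1333
[283.2 241.6] 0.95
[302.6 265.9] 0.9
[332.4 234.4] 0.9
[350.6 255.6] 0.8
(-0.087, -0.062, 0.046) rest [300.368 273.785] tilted [301.002 266.601] 0.024559452182428637
(0.087, 0.062, 0.046) rest [332.952 232.272] tilted [333.248 231.317] 0.0006791629799237919
(-0.087, 0.062, 0.046) rest [283.332 247.417] tilted [283.72  242.459] 0.016516358193606362
(0.087, -0.062, 0.046) rest [352.415 256.73 ] tilted [352.999 253.69 ] 0.008722256968746067
```

View pics/side2.png

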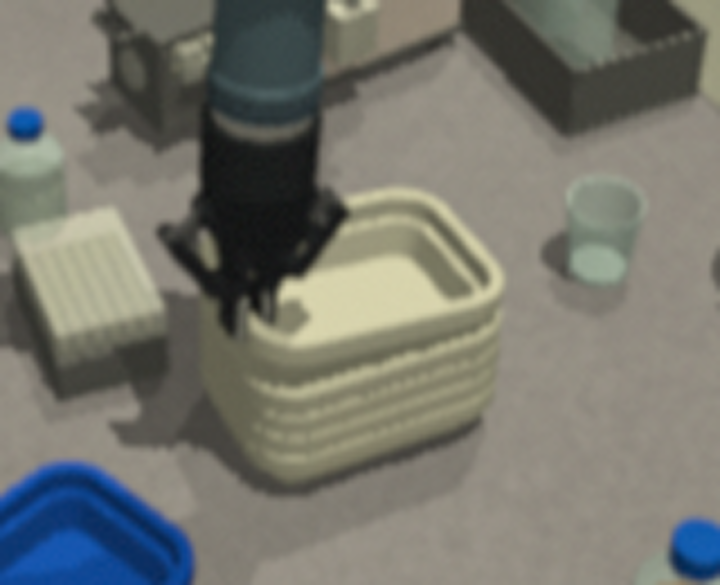

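The tilt took. Corner0 rose from row 272 to 266, as predicted for 24 mm, while corner2 stayed at row 234. The lower rims look evenly nested. Next I lift, level and check.

Run:
```python
from h import *
np.set_printoptions(precision=3,suppress=True)
movel(*tilted(.112,.025),speed=.04)
movel(*tilted(.112,.06),speed=.08)
N=np.array([.621,-.05]); c=np.append(N,.15)-Rt.apply([.010,.008,0])
up=G0.copy(); up[2]=.15+GL[2]
movel(up,Q0.as_quat(),speed=.08); print(read_finger_gap(),read_ft_force(),read_time_s())
movel(c+Rt.apply(GL),None,speed=.12)
pause(.5); print(read_finger_gap(),read_ft_force(),read_eef_pos(),read_time_s())
im=read_camera("side")
for d in tip_of("side","tray_corner0")[:8]: print("corner",np.round(d["at"],1),round(d["confidence"],2))
for d in tip_of("side","nozzle_tip")[:2]: print("noz",np.round(d["at"],1),round(d["confidence"],2))
for l in ((-.087,-.062,.046),(.087,-.062,.046),(.087,.062,.046),(-.087,.062,.046)): print("pred",l,proj("side",c+Rt.apply(l)),"tray2",proj("side",C+Rt.apply(l)-[0,0,.02]))
print("noz pred",proj("side",[*N,.235]))
cv2.imwrite('pics/side3.png',cv2.resize(im[130:310,220:420,::-1],None,fx=3.3,fy=3.3,interpolation=cv2.INTER_CUBIC))
t=read_camera("top"); cv2.imwrite('pics/top3.png',cv2.resize(t[120:270,190:390,::-1],None,fx=3.5,fy=3.5,interpolation=cv2.INTER_CUBIC))
```

```text
0.00829165629299492 [ 0.182  0.467 -1.096] 16.8583
0.00856956146478398 [-0.734  0.532 -2.251] [ 0.52  -0.081  0.198] 18.95
corner [331.  183.8] 0.9
corner [322.3 187.5] 0.71
corner [350.4 202. ] 0.7
noz [323.8 187.6] 0.96
pred (-0.087, -0.062, 0.046) [303.248 217.746] tray2 [300.297 278.589]
pred (0.087, -0.062, 0.046) [352.052 203.671] tray2 [351.92  261.497]
pred (0.087, 0.062, 0.046) [333.72  183.514] tray2 [332.636 236.953]
pred (-0.087, 0.062, 0.046) [287.056 196.107] tray2 [283.402 252.145]
noz pred [321.233 188.069]
```

View pics/side3.png

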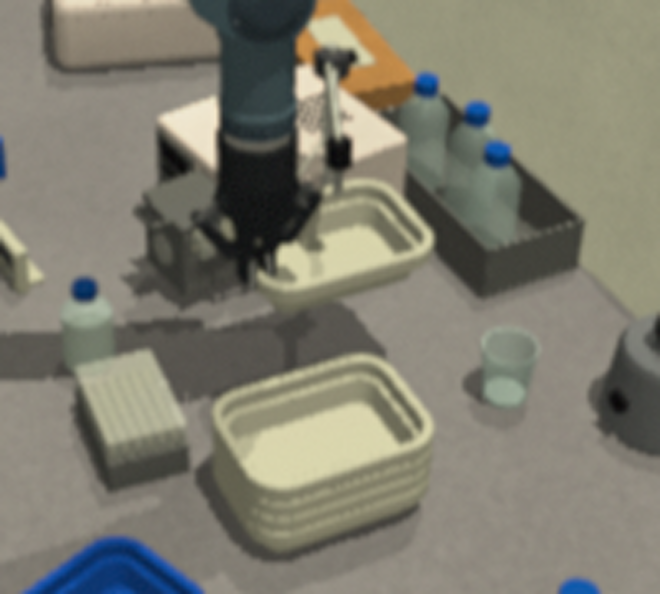

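View pics/top3.png

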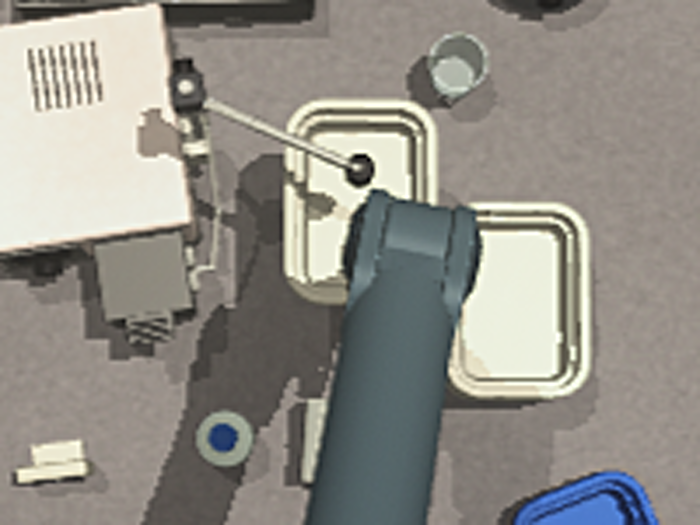

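The tray is level under the nozzle. Its corners at px (331,184) and (350,202) are within 3 px of prediction, and the nozzle tip is at (324,188), above the floor. The four-tray stack is in place, the cover is flat, and the bystanders that show are untouched. Handing in.

Run:
```python
from bench import *
import numpy as np
print(abs(np.array(read_joint_vel())).max(),read_finger_gap(),read_time_s()); sign_off()
```

```text
0.0007392805282939101 0.008439623365392666 19.15
the job is handed in; nothing more can be done
```

The job is handed in at 19.2 s of the 61 s allowed; the interface gives no verdict, so these are my own checks.

- **Cover:** I swept the closed fingertips down along the tongue's arc. The force rose to about 10 N with the tip 119 mm up, which is the height of the shut tongue, and the pictures show the cover flat.
- **Tray start:** I gripped the near short side and tilted the tray about its opposite corner. Corner0 should have risen about 24 mm from the arm's motion, and the network's points in the side picture matched. The opposite corner did not visibly move.
- **Final hold:** The tray is level, its underside about 150 mm up by the arm's pose. Its rim is about 39 mm below the nozzle tip, with the nozzle roughly 1 cm from the middle of the floor. Two detected corners were within about 3 px of prediction; corner0 and corner3 were not detected. The arm was still.
- **Surroundings:** The other four trays are still nested in place. The bystanders that show in the last pictures look untouched. Not all of them were in those crops, for example the tube rack and tape roll.

Two readings disagreed:
- **Finger gap:** It read 8.3–8.6 mm on the nominal 10 mm rim. It stayed steady through the lift and carry, with no visible slip.
- **Nozzle tip:** The network's first nozzle-tip position in the top view was wrong. I used the bar end from the picture instead, and the side view agreed with it to about 6 mm.

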